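Set a forms printer for thick multi-part forms

ROBOT

A 7-joint arm with a two-finger parallel gripper is mounted at the origin on the work surface. World frame = base frame: x ahead of the robot, y to its left, z up, the work surface at z = 0. Lengths are in m, angles in rad, forces in N, time in s.
With the tool pointing down it reaches from about 0.35 to 0.9 m from the base axis. Payload 8.1 kg.
Tool frame: the origin (TCP) lies midway between the tips of the shut fingers; the grasp point (between the pads) lies arm.hold_point_z behind it (arm.hold_point_z is the distance from the TCP to the grasp point, in m); z points along the fingers, x is the direction in which the jaws open and shut, and the axes are right-handed (so a half turn about z gives the same grasp; the last joint's range is limited). The gripper opens to 92 mm and grips with 3 to 60 N. Pads are 19 mm wide; open, the fingers measure 130 mm over their backs; the gripper's body (75 mm by 190 mm) begins 47 mm behind the grasp point.
Start: joints at [-1.276, 0.434, 0.025, 1.573, -0.012, 1.134, -0.075], TCP at [0.242, 0.576, 0.227] pointing down, gripper open.
Joint ranges: [-2.62, 2.62], [-0.44, 2.09], [-1.27, 1.32], [0.08, 2.57], [-1.32, 4.46], [0.12, 2], [-2.74, 2.74]. Speed limits (rad/s): [2.22, 2.22, 3.01, 3.01, 3.14, 3.14, 3.14].

INTERFACE

Orientations are given as a rotation vector (axis times angle).
In Python, from cell import arm gives the robot as it stands.
- The arm moves only by the shell command python3 -m pendant 'ROWS' [FORCE]. ROWS is JSON, a list of rows, each an object with "dp": the shift along the tool's x, y, z in m, a list of three; "rotation": the turn, a rotation vector about the tool's x, y, z in rad, a list of three; "fingers": the closure, from -1 (fully open) to 1 (shut). In form: [{"dp": [x, y, z], "rotation": [rx, ry, rz], "fingers": fingers}, ...]. A call has 1 to 20 rows; each row is the pose to reach, as a shift and turn from the pose measured when the call began, along the tool's axes at that moment; what a row does not reach only later rows make up. A row lasts 1/8 s, in which the tool goes at most 62.5 mm and 10.7 degrees, less where a joint would pass 70% of its speed; a pose out of reach is approached as far as the arm can. A call with a gripper value outside its range is refused whole. The fingers move at their own pace and stop on an object; FORCE is the grip in N (left out, the last holds). Time passes only in rows, so rows that repeat a pose let the fingers close. It gives the time, the measured TCP pose, the force and the opening at its end, in the units of the state.
- arm.observe(): the state, without advancing time (a new reading comes with each control period).
- arm.get_image(name): name is "scene" or "top" or "wrist"; returns the picture (400x640x3 uint8, blue, green, red); there is no depth.
- arm.camera_params(name): a dict with "camera_matrix" (3x3 intrinsics, pixels), "k1" (the pictures are not rectified: a ray, as slopes to the right and down, at radius r is drawn at 1 + k1 r^2 times it, then the intrinsics apply), "rvec" (rotation vector, rad) and "tvec" (3), from world to camera coordinates, as OpenCV has them. Camera axes: x right, y down, z forward; pixel columns grow to the right and rows downward; lengths in m; the calibration is good to about 2 mm. A picture is of the moment at which its call begins: read the wrist's pose just before it. camera_params takes no time and is no camera call; for the wrist camera it gives the pose at the moment of the call.
- arm.sign_off(): hands the job in, once; it reports no verdict.
The state is a dict: "clock": time; "joints": joint angles; "dq": joint speeds; "joint_efforts": joint torques, N m; "position": TCP position; "ee_rot": TCP orientation; "force": force on the tool from outside, world axes, zero at the start; "ft_torque": the same for the moment, N m; "width": opening from 0.0 (shut) to 1.0 (fully open).
Only numpy, scipy, OpenCV 4.12 (cv2) and the standard library are available. Lean on these libraries where they do the work, as an engineer would, in place of code of your own. Each camera call takes 0.05 s, during which the arm holds its last target.

TASK

The next job runs on thick multi-part forms: open the printer's smoked cover, lift the paper-thickness lever out of the notch it is in, move it along its gate to the second notch from the left (as you face the printer) and let it drop fully into that notch. Then close the cover all the way. Leave the stapler, fan, tape roll and clip tray where they are.

Things in the scene. Friction and masses are not known exactly. Their poses are not given: they have to be found in the camera images.
- printer: Fixed cream forms printer, 300 deep (x) x 430 wide (y) x 155 tall; origin centre of underside; x front (robot side) to back, y left, z up. Its open well, x -103..36, y -205..205, floor z 56, has walls up to z 118 (front) to 150 (back, sides); rear housing x > 36, 155 high. Platen, carriage and ribbon lie at y > -16, below z 110. The lever's gate is at the right of the well.
- cover (a joint): Smoked cover's angle, rad: 0 closed (its start), grows as it opens upward, stop at 2.0; at 1.77 it stands upright. Stiff hinge: stays where it is left; needs 1 to 4 N at the tab. A flat panel, 142 mm from hinge to front edge, 418 wide, 6 thick; closed it slopes 0.2 rad down to the front, over the lever.
- cover_hinge (a point): Middle of the cover's hinge line, fixed on the printer at its x +30, y 0, z 156; the line runs along the printer's y. Axes as the printer's.
- cover_tab (a point): Grip point in the cover's pull tab, 174 mm from the hinge line: a flat tongue 40 wide along the hinge, 8 thick, standing 48 mm out from the middle of the front edge; the point is 32 mm out from that edge. x to the hinge, y left along it, z out of the cover's top. Its 40 mm width can be pinched from above at any angle, turning between the pads. Closed: 118 mm high, 60 mm free below.
- lever_sweep (a joint): Lever angle along the gate, rad; 0 mid-row, positive to the left (printer's +y). Five notches, right to left: -0.342, -0.176, 0, +0.176 (target), +0.342. Starts in one of the three right-hand ones. Play in a notch 0.017 either way; moves freely once lifted clear; ends at +-0.42.
- lever_lift (a joint): Lift of the lever out of its notch, rad: 0 fully down, 0.125 just clear of the teeth, 0.165 stop at the back of the gate. A spring pulls it down, about 2.5 N at the knob when down, 3.5 N lifted; let go over a notch it drops in by itself. Teeth 5 wide with round crests, notches 11 wide.
- lever_knob (a point): Centre of the white lever knob, a disc 20 in diameter, 12 thick, flat faces up and down the slope; pinch it across its 20 mm along the printer's y. 128 mm from the pivot; about 119 mm high when down. Stem 8 in diameter, meets the gate 38 mm below. z out along the lever, x the way it lifts, y left.
- gate_pivot (a point): Fixed hidden point about which the lever sweeps and lifts. z along the lever as it stands in the middle notch (leans 0.61 rad from upright to the front), x up the gate's slope to the back (the way of lifting), y printer's left. Knob centre = pivot + 128 mm * (sin(lift) x + cos(lift) (sin(sweep) y + cos(sweep) z)), approximately.
- target_notch (a point): Where the stem passes the gate plate when seated in the target, second notch from the left. The gate: sloping light grey plate, 108 along y, 50 up the slope; five notches 16 apart and 12 deep, open up the slope into one long channel; raised bars above it grow to the left (thicker paper). Axes as gate_pivot.
- stapler: White desk stapler, 135 x 30 x 46, lying on the printer's rear housing behind the cover. Bystander; origin at the centre of its underside.
- fan: Green desk fan, 94 wide, 162 tall, standing to the right of the printer. Bystander; origin at the centre of its underside.
- tape_roll: White tape roll, 100 in diameter, 24 tall, lying left of the printer. Bystander; origin at the centre of its underside.
- clip_tray: Open blue-grey tray, 75 x 95 x 45, left of the printer. Bystander; origin at the centre of its underside.

How it is judged:
On the way, in this order (a step that is already met when the one before it is completed fails the run):
1. the cover is open (value of joint cover above 0.7 rad), for 0.2 s.
2. the lever is fully down in the second notch from the left (value of joint lever_sweep between 0.135 and 0.217 rad and value of joint lever_lift below 0.03 rad), for 0.3 s.
At the end, for the whole second after the job is handed in: The lever stands fully down (lift below 0.03 rad) in the second notch from the left (sweep 0.176 +- 0.04 rad) and the cover is closed (angle below 0.04 rad, i.e. its front edge within 6 mm of shut) (all of step 2 and value of joint cover below 0.04 rad); the robot touches nothing.
It fails at once if the stapler, fan, tape roll or clip tray is shifted by more than 30 mm (distance of any of stapler, fan, tape_roll, clip_tray from where it was at the start of the episode above 0.03 m).
It also fails if it takes over 69 s, if anything falls off the work surface, if the arm or the gripper's body presses on something with over 40 N, if the wrist force passes 120 N, or if a joint passes its speed limit or range.

## Working session

There is one attempt and no reset: what is moved stays moved. The work goes in short steps, Python scripts to look and compute and a shell command to move; the robot and the scene stay as the last step left them, time stands still between calls to the robot, and variables do not carry over. Pictures are saved under pics/ and viewed, and the job is handed in when it is done.

```bash
ls; mkdir -p pics; cat > h.py <<'E'
import numpy as np, cv2
from cell import arm
from scipy.spatial.transform import Rotation as R
def snap(n,f):
    p=arm.camera_params(n); im=arm.get_image(n); cv2.imwrite(f,im); return p,im
def ray(p,u,v):
    K=np.array(p['camera_matrix']);k=p['k1']
    d=np.array([(u-K[0,2])/K[0,0],(v-K[1,2])/K[1,1]]);r=np.linalg.norm(d);s=r
    for _ in range(30): s=r/(1+k*s*s)
    d=d*(s/r if r>0 else 1)
    Rm=R.from_rotvec(np.ravel(p['rvec'])).as_matrix();t=np.ravel(p['tvec'])
    return -Rm.T@t, Rm.T@np.array([d[0],d[1],1])
def onz(p,u,v,z):
    c,d=ray(p,u,v);return c+d*(z-c[2])/d[2]
def tri(p1,a,p2,b):
    c1,d1=ray(p1,*a);c2,d2=ray(p2,*b)
    s=np.linalg.lstsq(np.c_[d1,-d2],c2-c1,rcond=None)[0]
    x,y=c1+s[0]*d1,c2+s[1]*d2
    return (x+y)/2,np.linalg.norm(x-y)
def proj(p,X):
    K=np.array(p['camera_matrix']);Rm=R.from_rotvec(np.ravel(p['rvec'])).as_matrix()
    c=Rm@np.array(X)+np.ravel(p['tvec']);d=c[:2]/c[2];d=d*(1+p['k1']*(d@d))
    return K[0,0]*d[0]+K[0,2],K[1,1]*d[1]+K[1,2]
E
python3 - <<'E'
from h import *
s=arm.observe();print(s, arm.hold_point_z)
for n in("scene","top","wrist"):
    p,_=snap(n,f"pics/{n}0.png");print(n,p)
E
```

```text
pics
{'clock': 0.0, 'joints': array([-1.2756371 ,  0.43518185,  0.02497889,  1.57407218, -0.01158924,
        1.13400815, -0.07508837]), 'dq': array([ 8.59579403e-04,  6.71034876e-04, -3.98608186e-04, -7.57699314e-04,
        6.27092576e-05,  1.15788445e-03, -1.82167301e-03]), 'joint_efforts': array([ 1.03669910e-03, -6.67847013e+01,  9.85164978e-01, -3.14472771e+01,
       -6.05802611e-02,  4.24599834e-02,  1.76303006e-04]), 'position': array([0.24196054, 0.57572102, 0.22598024]), 'ee_rot': array([ 2.61579342e+00,  1.73814979e+00, -1.85393406e-03]), 'force': array([-0.16549313, -1.20097877,  0.07061627]), 'ft_torque': array([-0.00110624,  0.01422408,  0.01171575]), 'width': 1.0011882319781966} 0.0188
scene {'camera_matrix': array([[474.53803426,   0.        , 310.1034458 ],
       [  0.        , 474.53803426, 204.65242206],
       [  0.        ,   0.        ,   1.        ]]), 'k1': -0.145798440561374, 'rvec': array([ 2.53474993, -1.34541846,  0.21399136]), 'tvec': array([-0.29577511,  0.47166693,  1.13010161])}
top {'camera_matrix': array([[385.03463004,   0.        , 323.61742719],
       [  0.        , 385.03463004, 195.35083533],
       [  0.        ,   0.        ,   1.        ]]), 'k1': -0.0439094336331947, 'rvec': array([ 2.16165234, -2.10632579,  0.1624744 ]), 'tvec': array([-0.0036226 ,  0.55787598,  1.05751706])}
wrist {'camera_matrix': array([[314.94056257,   0.        , 319.69412013],
       [  0.        , 314.94056257, 203.41017069],
       [  0.        ,   0.        ,   1.        ]]), 'k1': -0.05412772830243897, 'rvec': array([-2.40498497, -1.60027818, -0.23551622]), 'tvec': array([-0.62521778, -0.03568431,  0.38913525])}
```

View pics/scene0.png

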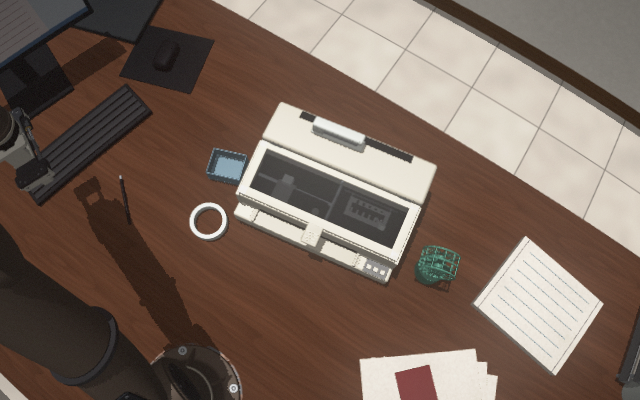

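View pics/top0.png

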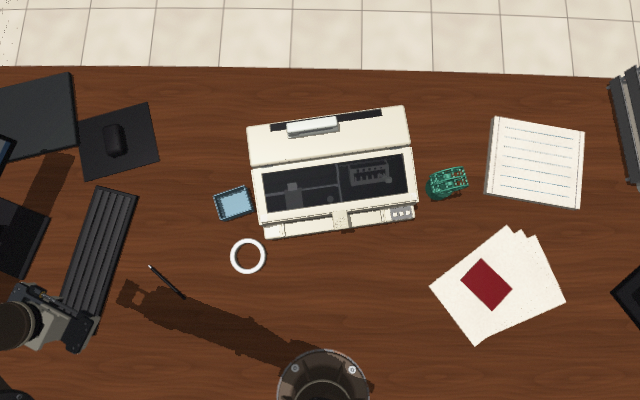

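View pics/wrist0.png

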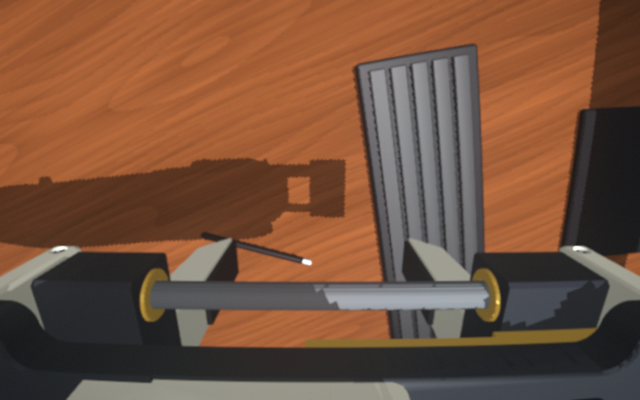

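The scene and top views show the printer with its cover closed: in the top view its body spans about (247,105) to (418,240) and the tab is near (342,220). Next I'll enlarge the crops to get precise corners.

```bash
python3 - <<'E'
import cv2
a=cv2.imread('pics/top0.png')[90:250,210:480];cv2.imwrite('pics/top0c.png',cv2.resize(a,None,fx=2.9,fy=2.9,interpolation=cv2.INTER_CUBIC))
a=cv2.imread('pics/scene0.png')[90:300,190:470];cv2.imwrite('pics/scene0c.png',cv2.resize(a,None,fx=2.8,fy=2.8,interpolation=cv2.INTER_CUBIC))
E
```

```text
(no output)
```

View pics/top0c.png

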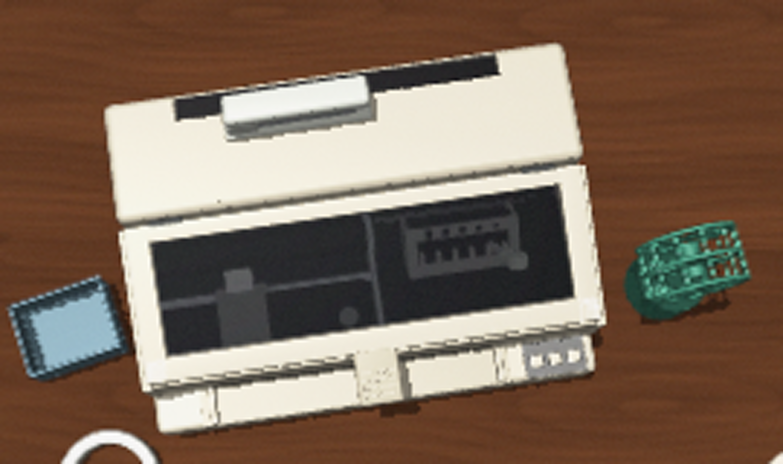

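View pics/scene0c.png

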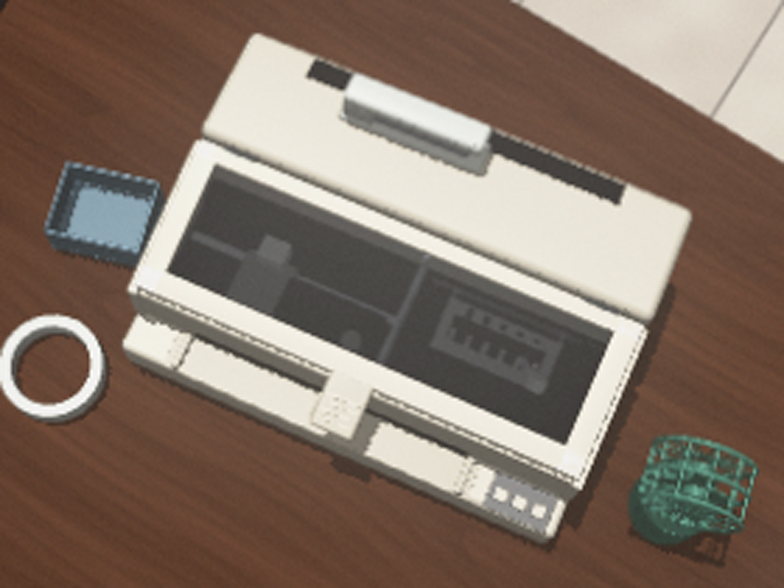

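```bash
cat > m.py <<'E'
from h import *
pt=arm.camera_params("top");ps=arm.camera_params("scene")
T=lambda a:(a[0]/2.9+210-.33,a[1]/2.9+90-.33);S=lambda a:(a[0]/2.8+190-.33,a[1]/2.8+90-.33)
P={}
for n,a,b in [("RL",(107,106),(255,35)),("RR",(563,45),(690,212)),("FL",(121,221),(203,133)),("FR",(581,158),(655,320)),("CL",(147,390),(131,290)),("CR",(604,327),(578,483)),("tabL",(363,407),(312,425)),("tabR",(404,401),(352,438)),("knob",(517,260),(540,385))]:
    x,e=tri(pt,T(a),ps,S(b));P[n]=x;print(n,x.round(4),round(e,4), onz(pt,*T(a),.155).round(3))
w=P["RL"]-P["RR"];print(np.linalg.norm(w),np.arctan2(-w[0],w[1]))
w=P["CL"]-P["CR"];print(np.linalg.norm(w),np.arctan2(-w[0],w[1]))
E
python3 m.py
```

```text
RL [0.7213 0.2207 0.1523] 0.0018 [0.721 0.22  0.155]
RR [ 0.779  -0.1934  0.1811] 0.0009 [ 0.79  -0.199  0.155]
FL [0.6118 0.1995 0.1599] 0.0005 [0.613 0.2   0.155]
FR [ 0.685  -0.2157  0.1552] 0.0059 [ 0.682 -0.214  0.155]
CL [0.463  0.1715 0.1392] 0.0004 [0.462 0.169 0.155]
CR [ 0.5289 -0.2334  0.1575] 0.0034 [ 0.528 -0.233  0.155]
tabL [ 0.4546 -0.0223  0.1244] 0.0018 [ 0.452 -0.021  0.155]
tabR [ 0.4599 -0.0583  0.1444] 0.003 [ 0.458 -0.057  0.155]
knob [ 0.5972 -0.1639  0.1085] 0.0027 [ 0.586 -0.156  0.155]
0.419081961820918 0.13853780248953343
0.4105855680662968 0.1612408149638466
```

```bash
cat >> m.py <<'E'
from scipy.optimize import least_squares
M=[((.15,.215,.155),(107,106),(255,35)),((.15,-.215,.155),(563,45),(690,212)),((-.109,.209,.131),(147,390),(131,290)),((-.109,-.209,.131),(604,327),(578,483)),((-.156,.02,.122),(363,407),(312,425)),((-.156,-.02,.122),(404,401),(352,438))]
def W(q,m): c,s=np.cos(q[2]),np.sin(q[2]);return np.array([q[0]+c*m[0]-s*m[1],q[1]+s*m[0]+c*m[1],m[2]])
def f(q):
    r=[]
    for m,a,b in M:
        X=W(q,m);r+=list(np.array(proj(pt,X))-T(a))+list(np.array(proj(ps,X))-S(b))
    return np.array(r)
o=least_squares(f,[.6,0,.16],loss='soft_l1');q=o.x;print(q);print(f(q).reshape(-1,4).round(1))
print("tab",W(q,(.03-.174*np.cos(.2),0,.156-.174*np.sin(.2))),"hinge",W(q,(.03,0,.156)))
c,s=np.cos(q[2]),np.sin(q[2])
k=onz(pt,*T((517,260)),.121);k2=onz(ps,*S((540,385)),.121)
for kk in(k,k2):
    d=kk[:2]-q[:2];print("knob",kk,"printer frame",c*d[0]+s*d[1],-s*d[0]+c*d[1])
E
python3 m.py|tail -12
```

```text
0.419081961820918 0.13853780248953343
0.4105855680662968 0.1612408149638466
[ 0.60946823 -0.01356087  0.17182248]
[[-1.6  0.2 -1.  -1.1]
 [ 0.3 -1.3  2.6  0.6]
 [-0.2 -1.1  0.5 -0.5]
 [-0.2 -2.4  1.   0.4]
 [-0.5  0.6 -1.5  0.7]
 [ 0.4  0.5 -0.3  2.9]]
tab [ 0.47100601 -0.03758872  0.12143154] hinge [ 0.63902648 -0.00843152  0.156     ]
knob [ 0.59337293 -0.161226    0.121     ] printer frame -0.041105828276061046 -0.14273878136629176
knob [ 0.59452819 -0.16469954  0.121     ] printer frame -0.04056147481667561 -0.1463586947694405
```

```bash
cat >> h.py <<'E'
Q=[0.6095,-0.0136,0.168]
def setQ(q): Q[:]=q
def w(m):
    c,s=np.cos(Q[2]),np.sin(Q[2]);return np.array([Q[0]+c*m[0]-s*m[1],Q[1]+s*m[0]+c*m[1],m[2]])
def toolR(tilt=0,flip=1,yawextra=0):
    # tool x along flip*printer y; z down, approach from front by tilt (gripper body leans to front)
    Y=R.from_euler('z',Q[2]+yawextra).as_matrix()
    x=Y@np.array([0,flip,0]);z=Y@np.array([np.sin(tilt),0,-np.cos(tilt)])
    return np.c_[x,np.cross(z,x),z]
def go(hold_world,Rt,depth=None):
    s=arm.observe();R0=R.from_rotvec(s['ee_rot']).as_matrix()
    tcp=np.array(hold_world)+Rt[:,2]*arm.hold_point_z
    dp=R0.T@(tcp-s['position']);rv=R.from_matrix(R0.T@Rt).as_rotvec()
    print("tcp",tcp.round(4),"dp",dp.round(4),"rot",rv.round(3));return dp,rv
def tab(a,r=.174): return w((.03-r*np.cos(a-.2),0,.156+r*np.sin(a-.2)))
E
python3 - <<'E'
from h import *
s=arm.observe();print(R.from_rotvec(s['ee_rot']).as_matrix().round(3))
for f in(1,-1): go(tab(0)+[0,0,.09],toolR(0,f))
print(arm.camera_params('top')['rvec'])
p=arm.camera_params("top")
for uv in[(448,180),(427,188),(466,178),(455,193)]: print(onz(p,*uv,.1).round(3))
E
```

```text
[[ 0.388  0.922 -0.   ]
 [ 0.922 -0.388 -0.001]
 [-0.001  0.    -1.   ]]
tcp [ 0.4709 -0.0371  0.1926] dp [-0.4763  0.4485  0.0341] rot [-0.     0.001 -0.566]
tcp [ 0.4709 -0.0371  0.1926] dp [-0.4763  0.4485  0.0341] rot [2.000e-03 0.000e+00 2.576e+00]
[ 2.16165234 -2.10632579  0.1624744 ]
[ 0.6  -0.33  0.1 ]
[ 0.576 -0.271  0.1  ]
[ 0.607 -0.38   0.1  ]
[ 0.564 -0.348  0.1  ]
```

```bash
python3 -m pendant '[{"dp":[-0.2,0.19,0],"rotation":[0,0,-0.2],"fingers":-1},{"dp":[-0.476,0.448,0.01],"rotation":[0,0,-0.566],"fingers":-1},{"dp":[-0.476,0.448,0.01],"rotation":[0,0,-0.566],"fingers":-1},{"dp":[-0.476,0.448,0.01],"rotation":[0,0,-0.566],"fingers":-1},{"dp":[-0.476,0.448,0.01],"rotation":[0,0,-0.566],"fingers":-1},{"dp":[-0.476,0.448,0.01],"rotation":[0,0,-0.566],"fingers":-1},{"dp":[-0.476,0.448,0.01],"rotation":[0,0,-0.566],"fingers":-1},{"dp":[-0.476,0.448,0.01],"rotation":[0,0,-0.566],"fingers":-1},{"dp":[-0.476,0.448,0.01],"rotation":[0,0,-0.566],"fingers":-1},{"dp":[-0.476,0.448,0.01],"rotation":[0,0,-0.566],"fingers":-1},{"dp":[-0.476,0.448,0.01],"rotation":[0,0,-0.566],"fingers":-1},{"dp":[-0.476,0.448,0.01],"rotation":[0,0,-0.566],"fingers":-1},{"dp":[-0.476,0.448,0.01],"rotation":[0,0,-0.566],"fingers":-1},{"dp":[-0.476,0.448,0.01],"rotation":[0,0,-0.566],"fingers":-1}]' 20
python3 - <<'E'
from h import *
p,_=snap("wrist","pics/w1.png")
for m in[(.03-.19*np.cos(.2),.02,.122),(.03-.19*np.cos(.2),-.02,.122),(.03-.142*np.cos(.2),.02,.131),(-.109,.209,.131),(-.109,-.209,.131)]: print(np.round(proj(p,w(m)),0))
E
```

```text
clock: 1.9
position: [0.4703, -0.0352, 0.2167]
ee_rot: [-2.024, -2.402, 0.001]
force: [-0.3, -0.2, 0.3]
width: 0.997
[340. 189.]
[292. 189.]
[340. 246.]
[557. 245.]
[ 75. 244.]
```

View pics/w1.png

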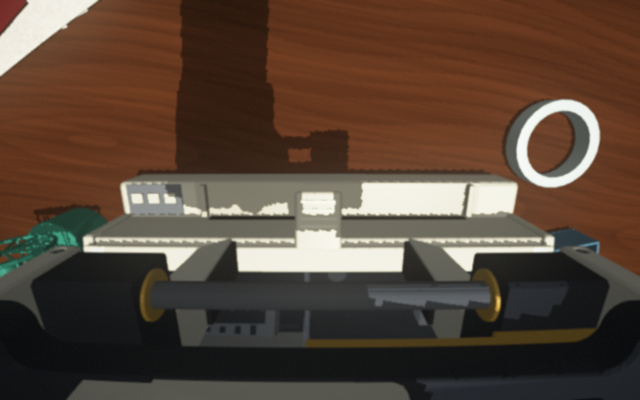

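The wrist view shows the tab at u 297–341, v about 191, against a predicted 292–340. So the tab is about 2 mm further left than estimated and otherwise agrees. I'll descend and grip it.

```bash
sed -i 's/^Q=.*/Q=[0.6105,-0.0116,0.168]/' h.py; python3 - <<'E'
from h import *
go(tab(0),toolR())
E
```

```text
tcp [ 0.4719 -0.0351  0.1026] dp [1.000e-04 1.700e-03 1.141e-01] rot [-0.001  0.001  0.002]
```

```bash
python3 -m pendant '[{"dp":[0,0.002,0.05],"rotation":[0,0,0],"fingers":-1},{"dp":[0,0.002,0.1],"rotation":[0,0,0],"fingers":-0.5},{"dp":[0,0.002,0.114],"rotation":[0,0,0],"fingers":-0.3},{"dp":[0,0.002,0.114],"rotation":[0,0,0],"fingers":0},{"dp":[0,0.002,0.114],"rotation":[0,0,0],"fingers":1},{"dp":[0,0.002,0.114],"rotation":[0,0,0],"fingers":1},{"dp":[0,0.002,0.114],"rotation":[0,0,0],"fingers":1}]' 20
python3 - <<'E'
from h import *
s=arm.observe();print(s['position'],s['force'],s['width']*92)
R0=R.from_rotvec(s['ee_rot']).as_matrix()
h=s['position']+R0[:,2]*-arm.hold_point_z
b=tab(0)
for a in[.15,.3,.5,.7,.9,1.1,1.3,1.5,1.7,1.85]:
    print(a,(R0.T@(tab(a)-b)).round(3))
E
```

```text
clock: 2.82
position: [0.4734, -0.0362, 0.1039]
ee_rot: [2.024, 2.399, 0.0]
force: [1.0, -4.1, 4.3]
width: 0.429
[ 0.47338121 -0.03624292  0.10386742] [ 0.98559051 -4.07791864  4.34700022] 39.50310098552876
0.15 [-0.    -0.003 -0.026]
0.3 [-0.    -0.002 -0.052]
0.5 [-0.     0.004 -0.086]
0.7 [-0.     0.018 -0.118]
0.9 [-0.     0.038 -0.147]
1.1 [-0.     0.063 -0.171]
1.3 [-0.001  0.092 -0.189]
1.5 [-0.001  0.124 -0.202]
1.7 [-0.001  0.159 -0.208]
1.85 [-0.001  0.185 -0.208]
```

```bash
python3 -m pendant '[{"dp":[0,-0.001,-0.013],"rotation":[0,0,0],"fingers":1},{"dp":[0,-0.003,-0.026],"rotation":[0,0,0],"fingers":1},{"dp":[0,-0.002,-0.052],"rotation":[0,0,0],"fingers":1},{"dp":[0,0.001,-0.07],"rotation":[0,0,0],"fingers":1},{"dp":[0,0.004,-0.086],"rotation":[0,0,0],"fingers":1},{"dp":[0,0.011,-0.102],"rotation":[0,0,0],"fingers":1},{"dp":[0,0.018,-0.118],"rotation":[0,0,0],"fingers":1},{"dp":[0,0.028,-0.133],"rotation":[0,0,0],"fingers":1},{"dp":[0,0.038,-0.147],"rotation":[0,0,0],"fingers":1},{"dp":[0,0.05,-0.16],"rotation":[0,0,0],"fingers":1}]'
python3 - <<'E'
from h import *
snap("top","pics/t2.png")
s=arm.observe();R0=R.from_rotvec(s['ee_rot']).as_matrix()
c,sn=np.cos(Q[2]),np.sin(Q[2]);h=s['position']-R0[:,2]*arm.hold_point_z
d=h-w((.03,0,.156));print(h,np.hypot(c*d[0]+sn*d[1],d[2]),.2+np.arctan2(d[2],-(c*d[0]+sn*d[1])),s['force'])
E
```

```text
clock: 4.08
position: [0.5211, -0.0281, 0.265]
ee_rot: [2.025, 2.4, -0.002]
force: [-1.0, -3.6, -4.2]
width: 0.434
[ 0.52302661 -0.02772453  0.28548239] 0.17581795152048973 1.0278181761964975 [-8.79037131 -1.87063702 11.27593577]
```

View pics/t2.png

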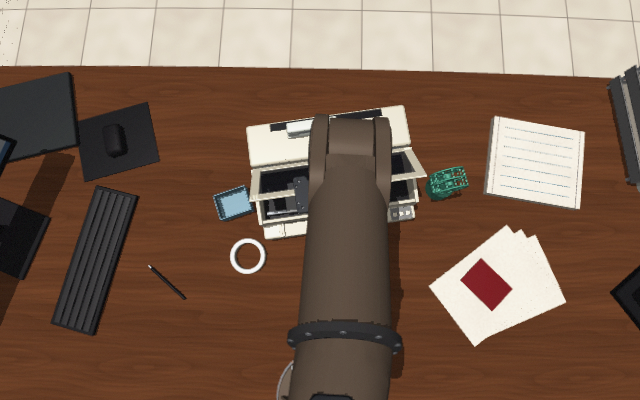

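```bash
python3 -m pendant '[{"dp":[0,0.012,-0.01],"rotation":[0,0,0],"fingers":1},{"dp":[0,0.026,-0.02],"rotation":[0,0,0],"fingers":1},{"dp":[0,0.041,-0.028],"rotation":[0,0,0],"fingers":1},{"dp":[0,0.057,-0.035],"rotation":[0,0,0],"fingers":1},{"dp":[0,0.073,-0.041],"rotation":[0,0,0],"fingers":1},{"dp":[0,0.09,-0.045],"rotation":[0,0,0],"fingers":1},{"dp":[0,0.108,-0.047],"rotation":[0,0,0],"fingers":1},{"dp":[0,0.125,-0.047],"rotation":[0,0,0],"fingers":1},{"dp":[0,0.133,-0.047],"rotation":[0,0,0],"fingers":1},{"dp":[0,0.133,-0.047],"rotation":[0,0,0],"fingers":1}]'
python3 - <<'E'
from h import *
s=arm.observe();R0=R.from_rotvec(s['ee_rot']).as_matrix()
c,sn=np.cos(Q[2]),np.sin(Q[2]);h=s['position']-R0[:,2]*arm.hold_point_z
d=h-w((.03,0,.156));print(h,np.hypot(c*d[0]+sn*d[1],d[2]),.2+np.arctan2(d[2],-(c*d[0]+sn*d[1])),s['force'])
E
```

```text
clock: 5.38
position: [0.6552, -0.0051, 0.3161]
ee_rot: [2.021, 2.397, 0.005]
force: [1.1, -0.8, 5.7]
width: 0.436
[ 0.65503567 -0.00504027  0.33486467] 0.17949299887849934 1.854493476903706 [ 1.09847988 -0.78589942  5.65142956]
```

```bash
python3 - <<'E'
from h import *
Rt=toolR(.35)
k=w((-.041,-.144,.119))
go(k-Rt[:,2]*.11,Rt); go(k-Rt[:,2]*.2,Rt); print(Rt.round(2))
E
```

```text
tcp [ 0.5633 -0.1657  0.2047] dp [-0.1424 -0.1184  0.111 ] rot [-0.343  0.003  0.002]
tcp [ 0.5329 -0.1708  0.2892] dp [-0.1426 -0.1487  0.0263] rot [-0.343  0.003  0.002]
[[-0.17  0.93  0.34]
 [ 0.99  0.16  0.06]
 [ 0.    0.34 -0.94]]
```

```bash
python3 -m pendant '[{"dp":[0,0,0],"rotation":[0,0,0],"fingers":-0.6},{"dp":[0,0,0],"rotation":[0,0,0],"fingers":-0.6},{"dp":[0,0,-0.04],"rotation":[0,0,0],"fingers":-0.6},{"dp":[0,0,-0.075],"rotation":[0,0,0],"fingers":-0.6},{"dp":[-0.03,-0.05,-0.075],"rotation":[0,0,0],"fingers":-0.6},{"dp":[-0.06,-0.1,-0.06],"rotation":[-0.1,0,0],"fingers":-0.6},{"dp":[-0.1,-0.14,-0.03],"rotation":[-0.25,0,0],"fingers":-0.6},{"dp":[-0.142,-0.149,0.026],"rotation":[-0.343,0,0],"fingers":-0.6},{"dp":[-0.142,-0.149,0.026],"rotation":[-0.343,0,0],"fingers":-0.6},{"dp":[-0.142,-0.149,0.026],"rotation":[-0.343,0,0],"fingers":-0.6},{"dp":[-0.142,-0.149,0.026],"rotation":[-0.343,0,0],"fingers":-0.6}]'
python3 - <<'E'
from h import *
snap("wrist","pics/w3.png");snap("scene","pics/s3.png")
p=arm.camera_params("wrist");np.save("p3.npy",p,allow_pickle=True);print(np.round(proj(p,w((-.041,-.144,.119))),0))
Rm=R.from_rotvec(np.ravel(p['rvec'])).as_matrix();print(-Rm.T@p['tvec'],arm.observe()['width'])
E
```

```text
clock: 6.75
position: [0.5344, -0.1691, 0.291]
ee_rot: [1.858, 2.21, 0.389]
force: [0.5, -0.3, 0.4]
width: 0.801
[318. 181.]
[ 0.40775338 -0.19003735  0.41088172] 0.8011459972998133
```

View pics/w3.png

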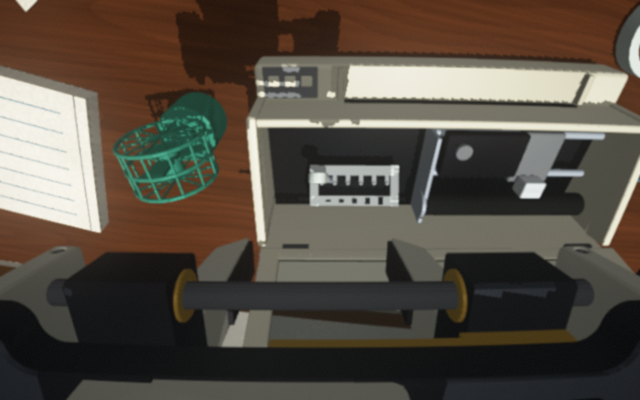

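View pics/s3.png

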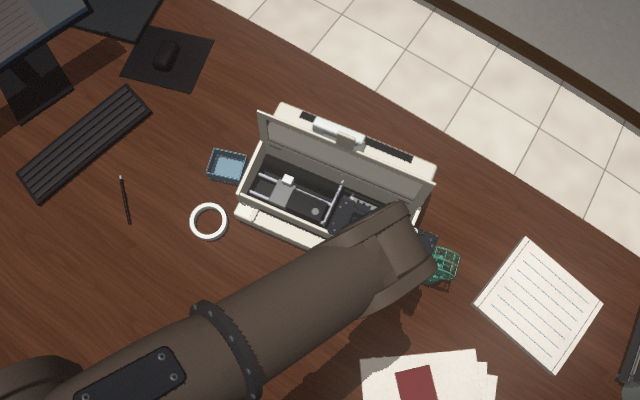

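```bash
python3 - <<'E'
import cv2
a=cv2.imread('pics/w3.png')[150:220,290:420];cv2.imwrite('pics/w3c.png',cv2.resize(a,None,fx=6,fy=6,interpolation=cv2.INTER_CUBIC))
E
```

```text
(no output)
```

View pics/w3c.png

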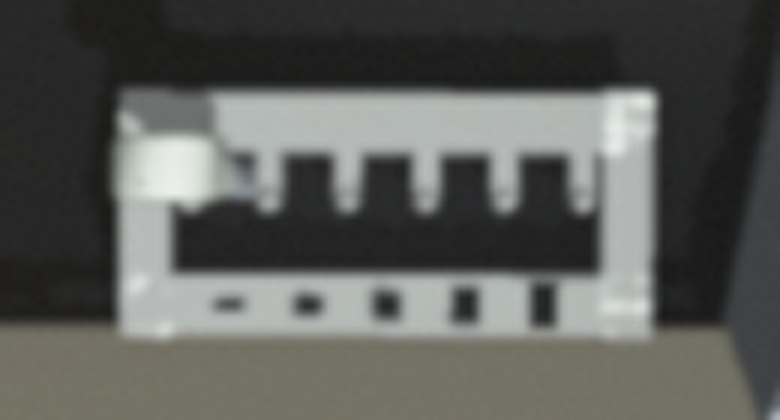

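```bash
cat > g.py <<'E'
from h import *
p=np.load("p3.npy",allow_pickle=True).item()
C=lambda a:(a[0]/6+290-.42,a[1]/6+150-.42)
def pf(X): c,s=np.cos(Q[2]),np.sin(Q[2]);d=X-np.array([Q[0],Q[1],0]);return np.array([c*d[0]+s*d[1],-s*d[0]+c*d[1],d[2]])
obj=np.array([[-.025,-.054,0],[-.025,.054,0],[.025,.054,0],[.025,-.054,0]])
img=np.array([C((118,90)),C((657,90)),C((655,337)),C((118,337))])
k=p['k1'];ok,rv,tv=cv2.solvePnP(obj,img,p['camera_matrix'],np.array([k,0,0,0,0.]))
Rc=R.from_rotvec(p['rvec']).as_matrix()
g=Rc.T@(tv.ravel()-p['tvec']);G=Rc.T@cv2.Rodrigues(rv)[0]
print("gate centre world",g,"pf",pf(g));print("axes", G.round(2),"slope",np.arcsin(G[2,0]),"yaw",np.arctan2(-G[0,1],G[1,1]))
for z in(.113,.119): print("knob",z,pf(onz(p,*C((167,167)),z)).round(4))
# notch column centres (teeth ends at v~150 crop), heights guess
for u in(225,305,387,465,543): print(pf(onz(p,*C((u,305)),g[2]+.01)).round(4))
E
python3 g.py
```

```text
gate centre world [ 0.6080731  -0.11364029  0.09397538] pf [-0.01945497 -0.10019787  0.09397538]
axes [[ 0.8  -0.19 -0.56]
 [ 0.14  0.98 -0.13]
 [ 0.58  0.03  0.82]] slope 0.6144617418699333 yaw 0.19345107095396952
knob 0.113 [-0.0421 -0.1442  0.113 ]
knob 0.119 [-0.0459 -0.1442  0.119 ]
[-0.0037 -0.1325  0.104 ]
[-0.0039 -0.1164  0.104 ]
[-0.004  -0.0998  0.104 ]
[-0.0041 -0.0841  0.104 ]
[-0.0042 -0.0683  0.104 ]
```

The enlarged wrist view shows the lever knob at (318,178), with its stem in the rightmost notch. The target notch column is at about u=367, above the 4th bar from the right. The gate fit gives a slope of 0.614 and a centre at y = −0.100, and the knob offset of −0.044 matches a sweep of −0.342.

```bash
cat >> h.py <<'E'
PIV=np.array([.0256,-.1,.0157])
def knob(s,l,m=False):
    z=np.array([-np.sin(.61),0,np.cos(.61)]);x=np.array([np.cos(.61),0,np.sin(.61)])
    k=PIV+.128*(np.sin(l)*x+np.cos(l)*(np.sin(s)*np.array([0,1,0])+np.cos(s)*z))
    return w(k)
E
python3 - <<'E'
from h import *
Rt=toolR(.35)
k=knob(-.342,0);print(k); go(k-Rt[:,2]*.003,Rt)
E
```

```text
[ 0.59153084 -0.15978574  0.11453888]
tcp [ 0.5969 -0.1589  0.0997] dp [ 1.000e-04 -6.000e-03  2.012e-01] rot [0.001 0.002 0.005]
```

```bash
python3 -m pendant '[{"dp":[0,-0.006,0.05],"rotation":[0,0,0],"fingers":0.13},{"dp":[0,-0.006,0.09],"rotation":[0,0,0],"fingers":0.13},{"dp":[0,-0.006,0.125],"rotation":[0,0,0],"fingers":0.13},{"dp":[0,-0.006,0.125],"rotation":[0,0,0],"fingers":0.13}]' 12
python3 - <<'E'
from h import *
snap("wrist","pics/w4.png")
p=arm.camera_params("wrist");print(proj(p,knob(-.342,0)),arm.observe()['width'])
go(knob(-.342,0)-toolR(.35)[:,2]*.003,toolR(.35))
E
```

```text
clock: 7.35
position: [0.571, -0.1616, 0.1693]
ee_rot: [1.858, 2.215, 0.387]
force: [-0.6, -0.3, 0.8]
width: 0.449
(np.float64(317.35612385130815), np.float64(220.66777969541783)) 0.44098031660053255
tcp [ 0.5969 -0.1589  0.0997] dp [-0.0006 -0.0002  0.0759] rot [-0.     0.001  0.006]
```

View pics/w4.png

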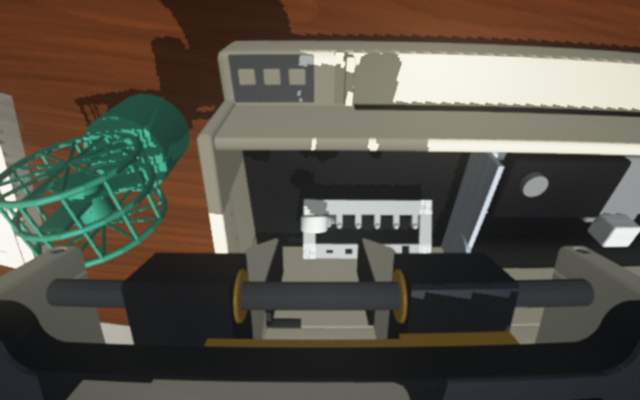

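The knob is at (314,221) against a predicted (317,221), which is close enough. I'll descend and pinch it.

```bash
python3 -m pendant '[{"dp":[-0.001,0,0.035],"rotation":[0,0,0],"fingers":0.13},{"dp":[-0.001,0,0.06],"rotation":[0,0,0],"fingers":0.13},{"dp":[-0.001,0,0.076],"rotation":[0,0,0],"fingers":0.13},{"dp":[-0.001,0,0.076],"rotation":[0,0,0],"fingers":0.13},{"dp":[-0.001,0,0.076],"rotation":[0,0,0],"fingers":0.8},{"dp":[-0.001,0,0.076],"rotation":[0,0,0],"fingers":0.8},{"dp":[-0.001,0,0.076],"rotation":[0,0,0],"fingers":0.8},{"dp":[-0.001,0,0.076],"rotation":[0,0,0],"fingers":0.8}]' 12
python3 - <<'E'
from h import *
s=arm.observe();print(s['force'],s['width']*92,s['clock'])
R0=R.from_rotvec(s['ee_rot']).as_matrix()
b=knob(-.342,0)
print((s['position']-R0[:,2]*arm.hold_point_z-b))
for a,l in[(-.342,.05),(-.342,.1),(-.342,.15),(-.25,.15),(-.15,.15),(-.05,.15),(.05,.15),(.13,.15),(.176,.15),(.176,.1),(.176,.05),(.176,0)]:
    print(a,l,(R0.T@(knob(a,l)-b)).round(4))
E
```

```text
clock: 8.4
position: [0.5975, -0.1604, 0.1005]
ee_rot: [1.857, 2.21, 0.387]
force: [-2.4, -3.5, 6.1]
width: 0.208
[-2.44137028 -3.47388173  6.05058687] 19.112187566735713 8.4
[-0.00037155 -0.00165234  0.00358717]
-0.342 0.05 [ 0.      0.0062 -0.0015]
-0.342 0.1 [ 0.0001  0.0125 -0.0027]
-0.342 0.15 [ 0.0004  0.0188 -0.0036]
-0.25 0.15 [ 0.0115  0.018  -0.0069]
-0.15 0.15 [ 0.0239  0.0175 -0.0094]
-0.05 0.15 [ 0.0365  0.0172 -0.0106]
0.05 0.15 [ 0.0491  0.0173 -0.0107]
0.13 0.15 [ 0.0592  0.0176 -0.0098]
0.176 0.15 [ 0.065   0.0178 -0.009 ]
0.176 0.1 [ 0.0651  0.0115 -0.0081]
0.176 0.05 [ 0.0653  0.0052 -0.0069]
0.176 0 [ 0.0653 -0.001  -0.0055]
```

```bash
python3 -m pendant '[{"dp":[0,0.006,-0.001],"rotation":[0,0,0],"fingers":0.8},{"dp":[0,0.0125,-0.003],"rotation":[0,0,0],"fingers":0.8},{"dp":[0,0.019,-0.004],"rotation":[0,0,0],"fingers":0.8},{"dp":[0,0.019,-0.004],"rotation":[0,0,0],"fingers":0.8}]' 14
python3 - <<'E'
from h import *
s=arm.observe();print(s['force'],s['width']*92,s['clock'])
snap("wrist","pics/w5.png")
R0=R.from_rotvec(s['ee_rot']).as_matrix()
hp=s['position']-R0[:,2]*arm.hold_point_z
print(hp-knob(-.342,.15))
b=knob(-.342,.15)
for a,l in[(-.176,.15),(0,.15),(.176,.15)]:print((R0.T@(knob(a,l)-b)).round(4))
E
```

```text
clock: 8.9
position: [0.6139, -0.1571, 0.1107]
ee_rot: [1.857, 2.211, 0.387]
force: [-3.6, -1.5, 0.5]
width: 0.214
[-3.61960979 -1.49887226  0.49798016] 19.652619959811226 8.9
[-0.00017141 -0.00154656  0.00393189]
[ 0.0203 -0.0012 -0.0052]
[ 0.0424 -0.0016 -0.0072]
[ 0.0646 -0.001  -0.0054]
```

View pics/w5.png

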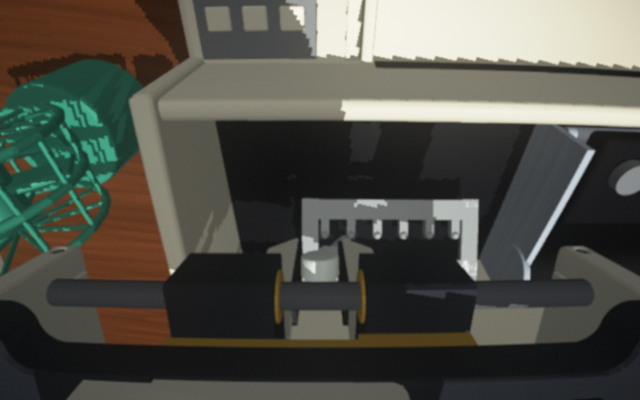

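```bash
python3 -m pendant '[{"dp":[0.01,0,-0.003],"rotation":[0,0,0],"fingers":0.8},{"dp":[0.021,-0.001,-0.005],"rotation":[0,0,0],"fingers":0.8},{"dp":[0.032,-0.001,-0.006],"rotation":[0,0,0],"fingers":0.8},{"dp":[0.043,-0.0015,-0.007],"rotation":[0,0,0],"fingers":0.8},{"dp":[0.055,-0.001,-0.006],"rotation":[0,0,0],"fingers":0.8},{"dp":[0.0655,-0.001,-0.005],"rotation":[0,0,0],"fingers":0.8},{"dp":[0.0655,-0.001,-0.005],"rotation":[0,0,0],"fingers":0.8},{"dp":[0.0655,-0.001,-0.005],"rotation":[0,0,0],"fingers":0.8}]' 14
python3 - <<'E'
from h import *
s=arm.observe();print(s['force'],s['width']*92,s['clock'])
_,im=snap("wrist","pics/w6.png")
a=im[170:300,200:440];cv2.imwrite('pics/w6c.png',cv2.resize(a,None,fx=3.3,fy=3.3,interpolation=cv2.INTER_CUBIC))
R0=R.from_rotvec(s['ee_rot']).as_matrix()
hp=s['position']-R0[:,2]*arm.hold_point_z
print(R0.T@(hp-knob(.176,.15)))
print((R0.T@(knob(.176,0)-hp)).round(4))
E
```

```text
clock: 9.95
position: [0.5993, -0.0925, 0.1144]
ee_rot: [1.857, 2.213, 0.387]
force: [-4.7, -0.2, 1.5]
width: 0.209
[-4.73551136 -0.19737239  1.49060597] 19.268434208287168 9.95
[-5.11479910e-05  2.70285286e-04 -3.34191633e-03]
[ 0.0004 -0.0191  0.0069]
```

View pics/w6c.png

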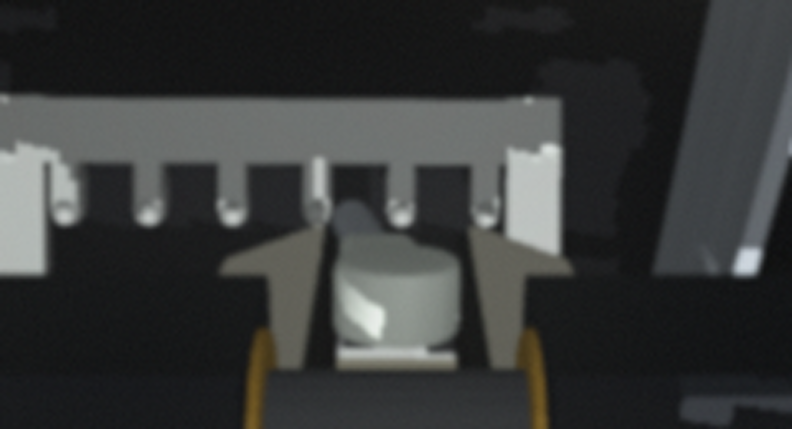

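The stem at crop x 357 sits opposite the fourth notch, which is centred at 360. I'll lower it and then release.

```bash
python3 -m pendant '[{"dp":[0,-0.006,0.001],"rotation":[0,0,0],"fingers":0.8},{"dp":[0,-0.0125,0.003],"rotation":[0,0,0],"fingers":0.8},{"dp":[0,-0.019,0.004],"rotation":[0,0,0],"fingers":0.8},{"dp":[0,-0.02,0.004],"rotation":[0,0,0],"fingers":0.8},{"dp":[0,-0.02,0.004],"rotation":[0,0,0],"fingers":0.2},{"dp":[0,-0.02,0.004],"rotation":[0,0,0],"fingers":0.2},{"dp":[0,-0.02,-0.04],"rotation":[0,0,0],"fingers":0.2},{"dp":[0,-0.02,-0.08],"rotation":[0,0,0],"fingers":0.2},{"dp":[0,-0.02,-0.08],"rotation":[0,0,0],"fingers":0.2}]' 8
python3 - <<'E'
from h import *
s=arm.observe();print(s['force'],s['width']*92,s['clock'])
p=arm.camera_params("wrist")
_,im=snap("wrist","pics/w7.png")
for l in(0,.03,.06,.15):print(np.round(proj(p,knob(.176,l)),1))
a=im[170:300,220:460];cv2.imwrite('pics/w7c.png',cv2.resize(a,None,fx=3.3,fy=3.3,interpolation=cv2.INTER_CUBIC))
E
```

```text
clock: 11.12
position: [0.5545, -0.1011, 0.1853]
ee_rot: [1.855, 2.209, 0.391]
force: [0.8, 0.0, -0.7]
width: 0.399
[ 0.84468901  0.02619064 -0.73842822] 36.69760974078811 11.125
[320.2 215.3]
[320.2 220.3]
[320.1 225.3]
[319.7 239.9]
```

View pics/w7c.png

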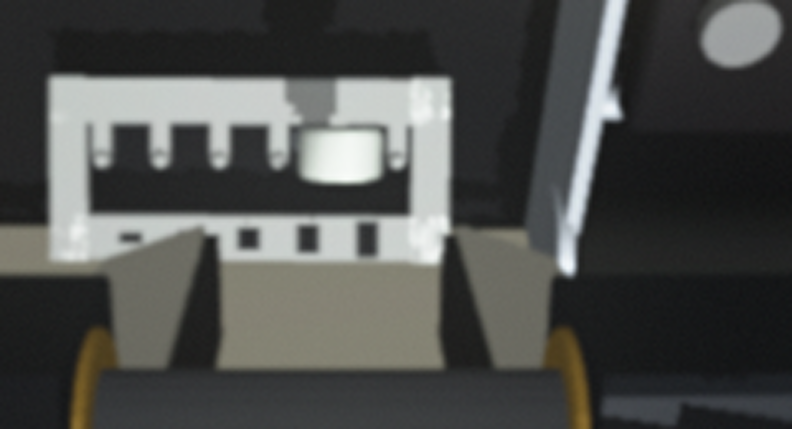

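The knob is at about (323,217) against a seated prediction of (320,215), in the fourth notch from the right. Now I'll go back over the tab.

```bash
python3 - <<'E'
from h import *
Rt=toolR(0)
go(w((-.07,-.05,.40)),toolR(.2)); go(np.array([.655,-.005,.415]),Rt)
E
```

```text
tcp [ 0.5535 -0.072   0.3816] dp [ 0.0273  0.0723 -0.1843] rot [0.152 0.002 0.006]
tcp [ 0.655  -0.005   0.3962] dp [ 0.0757  0.1821 -0.1598] rot [0.352 0.003 0.006]
```

```bash
python3 -m pendant '[{"dp":[0,0.0,-0.06],"rotation":[0,0,0],"fingers":-1},{"dp":[0.01,0.02,-0.12],"rotation":[0.05,0,0],"fingers":-1},{"dp":[0.02,0.05,-0.17],"rotation":[0.15,0,0],"fingers":-1},{"dp":[0.03,0.08,-0.195],"rotation":[0.2,0,0],"fingers":-1},{"dp":[0.03,0.08,-0.195],"rotation":[0.2,0,0],"fingers":-1}]' 20
python3 - <<'E'
from h import *
s=arm.observe();print(s['position'],s['clock'])
p=arm.camera_params("wrist")
_,im=snap("wrist","pics/w8.png");snap("top","pics/t8.png")
for l in(0,.05,.15):print(np.round(proj(p,knob(.176,l)),1))
go(np.array([.655,-.005,.415]),toolR(0))
E
```

```text
clock: 11.8
position: [0.5594, -0.0662, 0.3948]
ee_rot: [1.946, 2.328, 0.175]
force: [-0.0, 0.1, -0.5]
width: 0.896
[ 0.55942718 -0.06622155  0.39482628] 11.8
[295.7 146.1]
[295.6 150.6]
[295.2 159.9]
tcp [ 0.655  -0.005   0.3962] dp [0.0455 0.1076 0.012 ] rot [0.15  0.003 0.006]
```

View pics/w8.png

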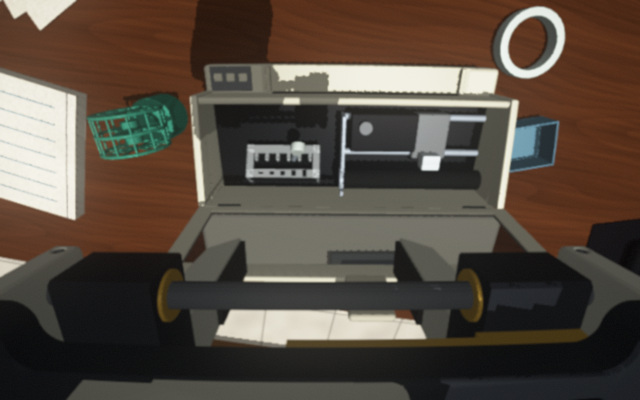

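View pics/t8.png

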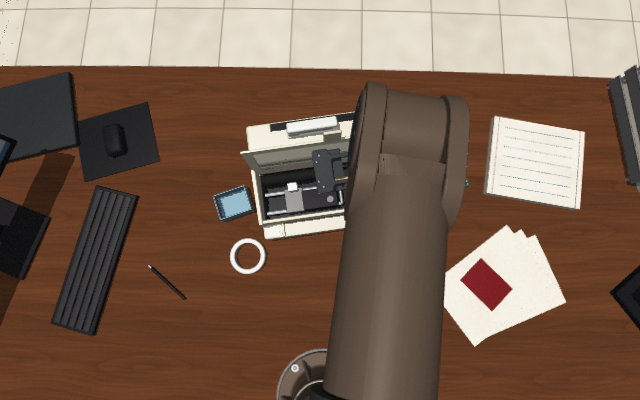

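```bash
python3 - <<'E'
import cv2
a=cv2.imread('pics/w8.png')[125:195,235:350];cv2.imwrite('pics/w8c.png',cv2.resize(a,None,fx=6.5,fy=6.5,interpolation=cv2.INTER_CUBIC))
E
```

```text
(no output)
```

View pics/w8c.png

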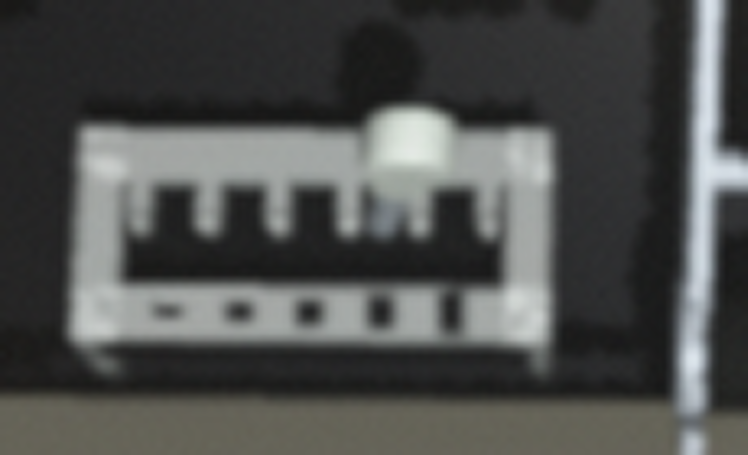

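```bash
python3 - <<'E'
import cv2
for f,x,y,W,H in[('w3',308,168,20,22),('w4',295,205,40,35),('w7',300,200,45,35),('w8',285,135,25,28)]:
    im=cv2.imread(f'pics/{f}.png')[y:y+H,x:x+W]
    cv2.imwrite(f'pics/{f}k.png',cv2.resize(im,(480,int(480*H/W)),interpolation=cv2.INTER_NEAREST))
    g=im.min(2);print(f);
    n,l,st,c=cv2.connectedComponentsWithStats((g>212).astype('uint8'))
    for i in range(1,n):
        if st[i,4]>15:print(st[i],c[i]+[x,y],st[i,:2]+[x,y])
E
```

```text
w3
[ 6  6  9  9 75] [318.2        178.06666667] [314 174]
w4
[10  2  4  7 21] [306.23809524 210.71428571] [305 207]
[ 10  13  20  16 279] [314.67383513 225.14336918] [305 218]
w7
[ 15  10  19  15 247] [324.26315789 217.12955466] [315 210]
w8
[10  8  7  7 34] [298.         146.47058824] [295 143]
```

View pics/w4k.png

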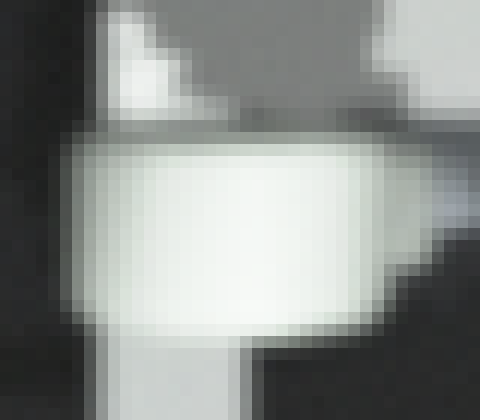

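View pics/w7k.png

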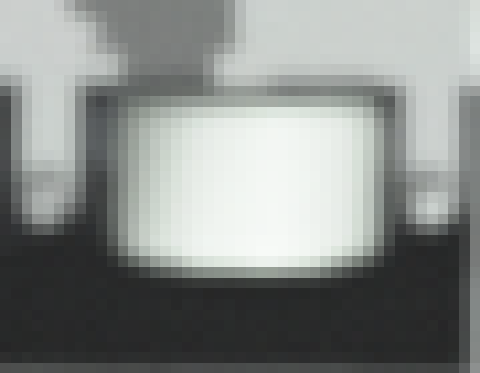

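The knob's offset from its seated prediction is now +1.8 px, against +3.7 px when it was seated at the start, so the lever is fully down. The crop also shows the stem inside the fourth notch. Next is the cover.

```bash
python3 -m pendant '[{"dp":[0.02,0.05,0.005],"rotation":[0.08,0,0],"fingers":-1},{"dp":[0.0455,0.1076,0.012],"rotation":[0.15,0.003,0.006],"fingers":-1},{"dp":[0.0455,0.1076,0.012],"rotation":[0.15,0.003,0.006],"fingers":-1},{"dp":[0.0455,0.1076,0.012],"rotation":[0.15,0.003,0.006],"fingers":-1}]' 20
python3 - <<'E'
from h import *
s=arm.observe();print(s['position'],s['clock'])
snap("wrist","pics/w9.png");snap("scene","pics/s9.png")
go(np.array([.655,-.005,.335]),toolR(0))
E
```

```text
clock: 12.4
position: [0.6545, -0.0061, 0.3935]
ee_rot: [-2.027, -2.397, 0.006]
force: [-0.2, -1.6, 0.7]
width: 0.998
[ 0.65447365 -0.00613161  0.39348356] 12.4
tcp [ 0.655  -0.005   0.3162] dp [0.0018 0.0015 0.0803] rot [-0.     0.    -0.003]
```

View pics/w9.png

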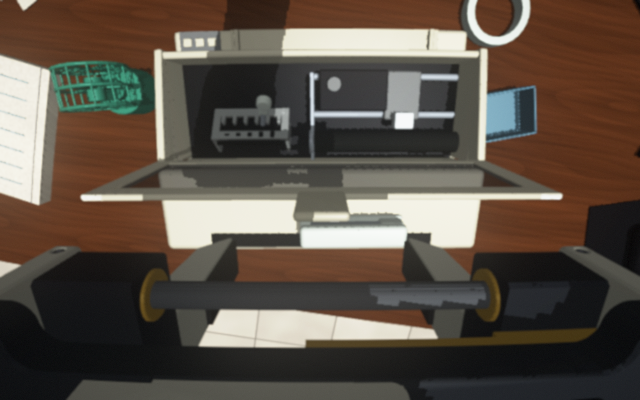

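View pics/s9.png

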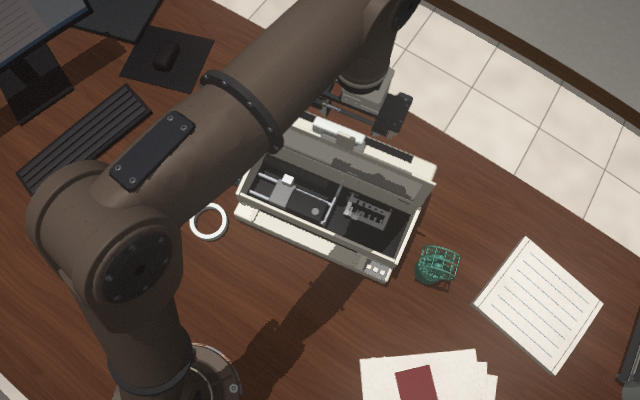

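```bash
python3 - <<'E'
from h import *
p=arm.camera_params("wrist")
for a in(1.7,1.77,1.85):
    print(a,*[np.round(proj(p,w((.03-r*np.cos(a-.2),y,.156+r*np.sin(a-.2)))),0) for r,y in((.19,.02),(.19,-.02),(.142,.209),(.142,-.209))], tab(a))
E
```

```text
1.7 [352. 188.] [293. 188.] [565. 178.] [ 78. 179.] [ 0.62794265 -0.00864175  0.32956413]
1.77 [351. 207.] [293. 207.] [563. 190.] [ 80. 190.] [ 0.63994102 -0.00660684  0.32999994]
1.85 [350. 227.] [294. 227.] [560. 202.] [ 83. 203.] [ 0.65365085 -0.00428168  0.32945451]
```

The tab is at u 294–350 with its tip at v about 220, so the cover stands at about 1.82 rad. I'll pinch it there.

```bash
python3 -m pendant '[{"dp":[0.001,-0.0045,0.04],"rotation":[0,0,0],"fingers":-0.8},{"dp":[0.001,-0.0045,0.075],"rotation":[0,0,0],"fingers":-0.5},{"dp":[0.001,-0.0045,0.085],"rotation":[0,0,0],"fingers":-0.2},{"dp":[0.001,-0.0045,0.085],"rotation":[0,0,0],"fingers":0.1},{"dp":[0.001,-0.0045,0.085],"rotation":[0,0,0],"fingers":1},{"dp":[0.001,-0.0045,0.085],"rotation":[0,0,0],"fingers":1},{"dp":[0.001,-0.0045,0.085],"rotation":[0,0,0],"fingers":1}]' 20
python3 - <<'E'
from h import *
s=arm.observe();R0=R.from_rotvec(s['ee_rot']).as_matrix()
c,sn=np.cos(Q[2]),np.sin(Q[2]);h=s['position']-R0[:,2]*arm.hold_point_z
d=h-w((.03,0,.156));a0=.2+np.arctan2(d[2],-(c*d[0]+sn*d[1]));r=np.hypot(c*d[0]+sn*d[1],d[2])
print(h,r,a0,s['force'],s['width']*92,s['clock'])
for a in np.arange(1.7,-.05,-.1): print(a.round(2),(R0.T@(tab(a,r+(.174-r)*min(1,(1.82-a)/1.5))-h)).round(4))
print((R0.T@(tab(0,.174)-h)).round(4))
E
```

```text
clock: 13.38
position: [0.6497, -0.006, 0.3131]
ee_rot: [2.028, 2.398, 0.003]
force: [-2.2, 2.5, 6.2]
width: 0.434
[ 0.64968796 -0.00599451  0.33189494] 0.17615528268351138 1.825170242024556 [-2.17414844  2.53490671  6.18712166] 39.95887123892096 13.375
1.7 [ 0.001  -0.022   0.0003]
1.6 [ 0.001  -0.0395  0.0025]
1.5 [ 0.0009 -0.0566  0.0065]
1.4 [ 0.0009 -0.0732  0.0121]
1.3 [ 0.0009 -0.0892  0.0194]
1.2 [ 0.0008 -0.1043  0.0282]
1.1 [ 0.0008 -0.1185  0.0384]
1.0 [ 0.0008 -0.1316  0.0501]
0.9 [ 0.0008 -0.1434  0.0629]
0.8 [ 0.0007 -0.1539  0.0769]
0.7 [ 0.0007 -0.163   0.0918]
0.6 [ 0.0007 -0.1705  0.1076]
0.5 [ 0.0007 -0.1763  0.124 ]
0.4 [ 0.0007 -0.1805  0.1409]
0.3 [ 0.0007 -0.1831  0.1581]
0.2 [ 0.0007 -0.184   0.1755]
0.1 [ 0.0006 -0.1832  0.1928]
-0.0 [ 0.0006 -0.1806  0.21  ]
[ 0.0006 -0.1806  0.21  ]
```

```bash
python3 -m pendant '[{"dp":[0,-0.01,0],"rotation":[0,0,0],"fingers":1},{"dp":[0,-0.022,0],"rotation":[0,0,0],"fingers":1},{"dp":[0,-0.0395,0.0025],"rotation":[0,0,0],"fingers":1},{"dp":[0,-0.0566,0.0065],"rotation":[0,0,0],"fingers":1},{"dp":[0,-0.0732,0.012],"rotation":[0,0,0],"fingers":1},{"dp":[0,-0.0892,0.0194],"rotation":[0,0,0],"fingers":1},{"dp":[0,-0.1043,0.028],"rotation":[0,0,0],"fingers":1},{"dp":[0,-0.1185,0.038],"rotation":[0,0,0],"fingers":1},{"dp":[0,-0.1316,0.05],"rotation":[0,0,0],"fingers":1},{"dp":[0,-0.1434,0.063],"rotation":[0,0,0],"fingers":1},{"dp":[0,-0.154,0.077],"rotation":[0,0,0],"fingers":1},{"dp":[0,-0.163,0.092],"rotation":[0,0,0],"fingers":1},{"dp":[0,-0.1705,0.1076],"rotation":[0,0,0],"fingers":1},{"dp":[0,-0.1763,0.124],"rotation":[0,0,0],"fingers":1},{"dp":[0,-0.1805,0.141],"rotation":[0,0,0],"fingers":1},{"dp":[0,-0.183,0.158],"rotation":[0,0,0],"fingers":1},{"dp":[0,-0.184,0.1755],"rotation":[0,0,0],"fingers":1},{"dp":[0,-0.184,0.1755],"rotation":[0,0,0],"fingers":1}]'
python3 - <<'E'
from h import *
s=arm.observe();R0=R.from_rotvec(s['ee_rot']).as_matrix()
h=s['position']-R0[:,2]*arm.hold_point_z
print(h,s['force'],s['width']*92,s['clock'],(R0.T@(tab(0,.174)-h)).round(4))
E
```

```text
clock: 15.62
position: [0.4671, -0.0373, 0.1366]
ee_rot: [-2.03, -2.397, 0.0]
force: [-2.1, -3.8, -2.1]
width: 0.433
[ 0.4670843  -0.03730506  0.15544865] [-2.14490369 -3.80541779 -2.06735256] 39.80047831939196 15.625 [0.0014 0.0052 0.034 ]
```

```bash
python3 -m pendant '[{"dp":[0,0.001,0.012],"rotation":[0,0,0],"fingers":1},{"dp":[0.001,0.003,0.024],"rotation":[0,0,0],"fingers":1},{"dp":[0.001,0.004,0.032],"rotation":[0,0,0],"fingers":1},{"dp":[0.001,0.005,0.036],"rotation":[0,0,0],"fingers":1},{"dp":[0.001,0.005,0.036],"rotation":[0,0,0],"fingers":1}]'
python3 -c "
from h import *
s=arm.observe();print(s['position'],s['force'])"
```

```text
clock: 16.25
position: [0.471, -0.0367, 0.1001]
ee_rot: [-2.031, -2.396, 0.003]
force: [-2.6, -5.2, -2.8]
width: 0.431
[ 0.4710148  -0.03666678  0.10009719] [-2.59353157 -5.22396396 -2.76426993]
```

```bash
python3 -m pendant '[{"dp":[0,0,0.004],"rotation":[0,0,0],"fingers":1},{"dp":[0,0,0.008],"rotation":[0,0,0],"fingers":1},{"dp":[0,0,0.008],"rotation":[0,0,0],"fingers":1}]'
python3 -c "
from h import *
s=arm.observe();print(s['position'],s['force'])"
```

```text
clock: 16.62
position: [0.4727, -0.0364, 0.0933]
ee_rot: [2.03, 2.395, 0.001]
force: [-2.5, -1.4, 16.2]
width: 0.431
[ 0.47269645 -0.03640936  0.09327486] [-2.54524832 -1.44178332 16.21273588]
```

```bash
python3 -m pendant '[{"dp":[0,0,0.006],"rotation":[0,0,0],"fingers":-0.6},{"dp":[0,0,0.004],"rotation":[0,0,0],"fingers":-0.6},{"dp":[0,0,0],"rotation":[0,0,0],"fingers":-0.6},{"dp":[0,0,-0.05],"rotation":[0,0,0],"fingers":-0.6},{"dp":[0,0,-0.1],"rotation":[0,0,0],"fingers":-0.6},{"dp":[0,-0.05,-0.15],"rotation":[0,0,0],"fingers":-0.6},{"dp":[0.06,-0.08,-0.18],"rotation":[0,0,0],"fingers":-0.6},{"dp":[0.12,-0.08,-0.18],"rotation":[0,0,0],"fingers":-0.6},{"dp":[0.18,-0.08,-0.18],"rotation":[0,0,0],"fingers":-0.6},{"dp":[0.24,-0.08,-0.18],"rotation":[0,0,0],"fingers":-0.6},{"dp":[0.3,-0.08,-0.18],"rotation":[0,0,0],"fingers":-0.6},{"dp":[0.36,-0.08,-0.18],"rotation":[0,0,0],"fingers":-0.6},{"dp":[0.36,-0.08,-0.18],"rotation":[0,0,0],"fingers":-0.6}]'
python3 - <<'E'
from h import *
s=arm.observe();print(s['force'],s['clock'])
for n,b,f in(("top",(90,250,210,480),2.9),("scene",(90,300,190,470),2.8)):
    _,im=snap(n,f"pics/{n}9.png");a=im[b[0]:b[1],b[2]:b[3]]
    cv2.imwrite(f"pics/{n}9c.png",cv2.resize(a,None,fx=f,fy=f,interpolation=cv2.INTER_CUBIC))
    o=cv2.imread(f"pics/{n}0.png")[b[0]:b[1],b[2]:b[3]];d=cv2.absdiff(a,o).max(2);cv2.imwrite(f"pics/{n}d.png",cv2.resize(np.minimum(d*3.,255).astype('uint8'),None,fx=f,fy=f))
E
```

```text
clock: 18.25
position: [0.3325, 0.3102, 0.2727]
ee_rot: [2.022, 2.403, 0.002]
force: [0.5, -0.6, 0.9]
width: 0.799
[ 0.50730514 -0.64123547  0.89307749] 18.25
```

View pics/top9c.png

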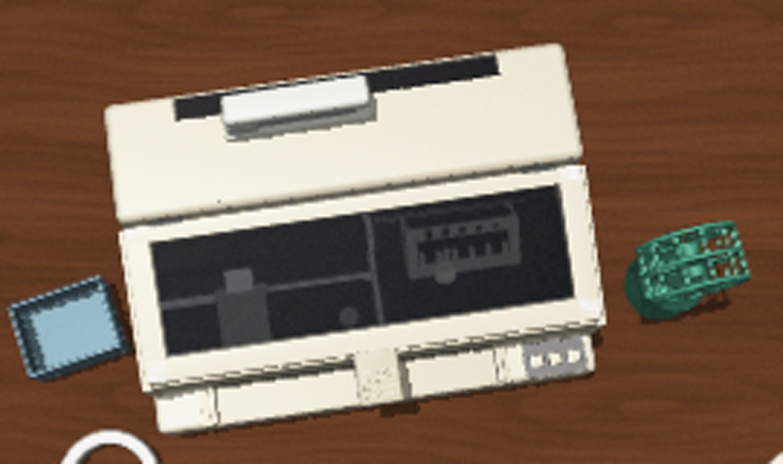

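View pics/scene9c.png

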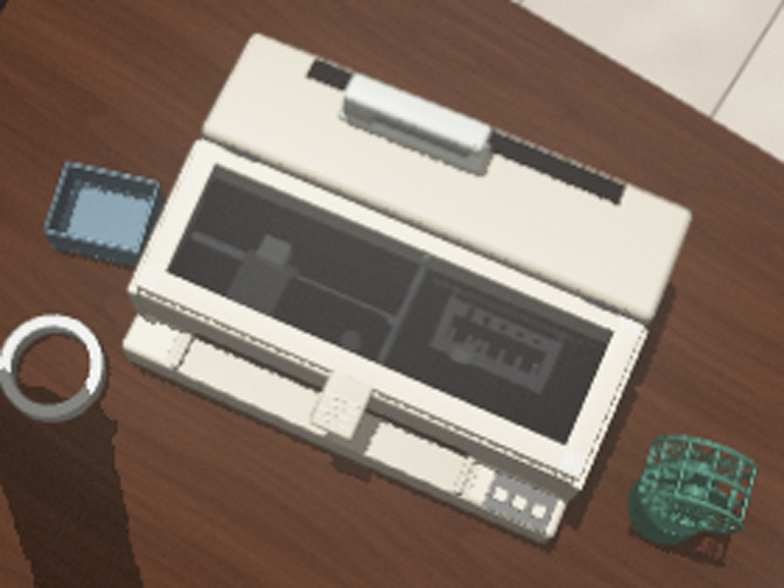

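View pics/scened.png

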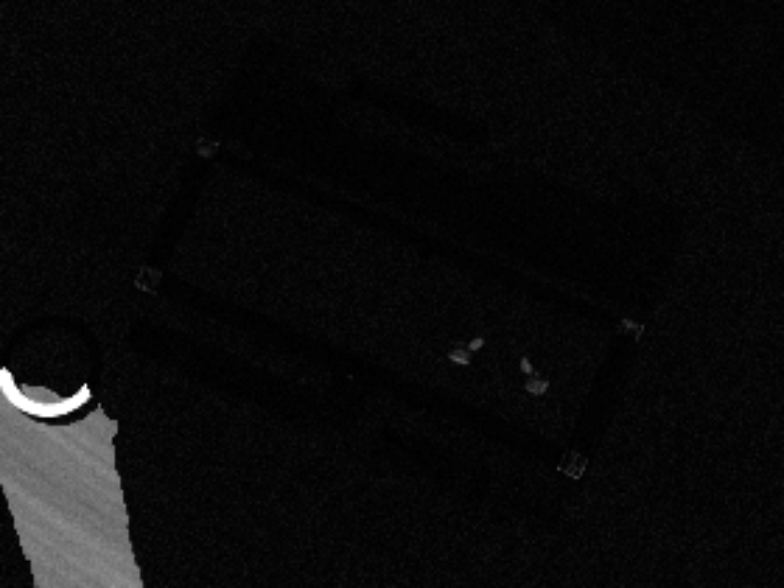

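Compared with the first picture, only the lever has moved, from about (540,385) to (460,352) in the scene crop; the one other difference is the arm's shadow. The cover edges are exactly where they were when closed.

```bash
python3 -c "
from cell import arm
print(arm.sign_off(), arm.observe()['clock'])"
```

```text
the job is handed in; nothing more can be done
the job is handed in; nothing more can be done
```

The lever is now in the second notch from the left, the cover is closed, and I handed the job in at about 18 s of the 69 s allowed.

**What I did:**
1. Opened the cover by its tab to about 1.82 rad.
2. Lifted the lever from the rightmost notch, moved it to the second notch from the left, lowered it and let go.
3. Closed the cover until it pushed back with about 16 N at its stop.
4. Moved the arm clear.

**Last checks:**
- **Lever:** the wrist picture after release showed the stem between the teeth of the target notch. The knob was about 2 px off its predicted seated position, less than the nearly 4 px when it was seated at the start, so I read it as fully down. I judged this from pictures, since the joint itself can't be read.
- **Cover:** in the before-and-after scene pictures only the lever and the arm's shadow differ. The cover edges match the closed start, and the stapler, fan and clip tray are where they were. The tape roll is part-shaded by the arm, but its outline lines up with the start.
- **Failures:** none of the checks failed. The small disagreements were about 1.5–2 mm between predicted and seen positions of the tab and knob. On the first push the cover had not clearly reached its stop, so I pressed about 7 mm further.

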